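# Rebuild the desk tray tower with its contents

### The job

Put the tray tower back together on its black base: the deep tray at the bottom with the glass paperweight standing in it, the two-compartment tray on that, and the shallow pen tray on top with the ballpoint pen lying lengthwise in it. Every tray must sit squarely and fully down in the rim of the one below. Leave the wooden cube, pencil case, eraser and note block where they are.

Things in the scene. Friction and masses are not known exactly. Their poses are not given: they have to be found in the camera images.
- tray_base: The weighted base of the tray set, black plastic, fixed to the desk: a plate 176 mm (its x) by 76 mm (its y), top face 8 mm up, with a raised rim 168 by 68 mm (3 mm thick) whose top is 15 mm above the desk. Origin at the centre of its underside, z up. A tray seated on it has its origin 10 mm above the base's origin.
- deep_tray: Deep white tray, undivided, 168 (x) by 68 mm (y), 56 high; walls 3, inside 162 by 62, floor top at 8. Origin: centre underneath. Two rounded ribs under it, 5 mm deep, 150 long, 54 apart outside, drop inside the rim below (4 mm play a side) and its flat bottom (5 above origin) rests on that rim. A tray seated on it has its origin 51 above this one's, its ribs 43 above this floor. 130 g.
- split_tray: Middle white tray, 40 mm high, with one cross wall (top 30 mm over the origin) at mid-length making two compartments. Footprint, walls, floor, ribs, play and origin just as the deep tray's. A tray seated on it has its origin 35 mm above this one's. About 110 g. Stands on the desk at the start.
- pen_tray: Shallow white pen tray, 26 mm high, with two rows of low teeth (pen rests) across its floor, 45 mm either side of the middle: tops 13 mm over the origin, 12 mm apart. Footprint, walls, floor, ribs, play and origin just as the deep tray's. A pen lying in it has its axis about 16 to 19 mm above the tray's origin. About 80 g. Stands on the desk at the start.
- paperweight: Round dark green glass paperweight, 50 mm across and 36 mm high: upright side up to 24 mm, domed above. Origin at the centre of its flat underside, z up. About 160 g. Stands on the desk at the start.
- pen: Black ballpoint pen with metal tip, tail and clip, 136 mm long, barrel 11 mm across. Origin on its axis at mid-length (5.5 mm above the desk), x along the pen towards the tip. About 15 g. Lies on the desk at the start.
- wood_cube: Bystander: plain light wooden cube, 45 mm. Origin at the centre of its underside.
- pencil_case: Bystander: slim blue pencil case, 200 mm (its x) by 50 by 23 mm, lying. Origin at the centre of its underside.
- eraser: Bystander: dark eraser in a paper sleeve, 45 mm (its x) by 19 by 12 mm. Origin at the centre of its underside.
- note_block: Bystander: small yellowish block of notes, 51 mm (its x) by 38 by 18 mm. Origin at the centre of its underside.
Mind the look-alikes: they are no part of the job. Leave any red look-alike of the deep_tray alone.

How it is judged:
By the outcome, as a careful person would: the job done as asked, in the order asked, and still so for the second after the job is handed in, with the robot touching nothing.
It also fails if it takes over 141 s, if anything falls off the work surface, if the arm or the gripper's body presses on something with over 40 N, if the wrist force passes 120 N, or if a joint passes its speed limit or range.

### The arm

A 6-joint arm with a two-finger parallel gripper is mounted at the origin on the work surface. World frame = base frame: x ahead of the robot, y to its left, z up, the work surface at z = 0. Lengths are in mm, angles in rad, forces in N, time in s.
With the tool pointing down it reaches from about 275 to 750 mm from the base axis. Payload 10.2 kg.
Tool frame: the origin (TCP) lies at the centre of the arm's flange, where the gripper is bolted on; the fingertips stand 173 mm ahead of it and the grasp point (between the pads) lies 155 mm ahead of it; z points along the fingers, y is the line along which they close (so a half turn about z gives the same grasp; the last joint's range is limited). The gripper opens to 85 mm and grips with 20 to 120 N. Pads are 22 mm wide; open, the fingers measure 114 mm over their backs; the gripper's body (76 mm by 85 mm) begins 54 mm behind the grasp point. The pads swing forward as they close: fully open they stand 13 mm farther back than shut.
Start: joints at [-1.433, 0.313, 1.498, -0, 1.331, -0.223], TCP at [185.325, -491.21, 404.694] pointing down, gripper open.
Joint ranges: [-2.94, 2.94], [-0.97, 2.17], [0.19, 2.56], [-1.23, 4.37], [0.02, 3.11], [-2.88, 2.88]. Speed limits (rad/s): [2.39, 2.39, 3.01, 3.14, 3.14, 3.14].

### API

Orientations are given as a unit quaternion [w, x, y, z].
In Python, from rig import status, capture, camera_info, ticket gives the robot as it stands.
- The arm moves only by the shell command python3 -m crank 'ROWS' [FORCE]. ROWS is JSON, a list of rows, each a list of 7 numbers: the shift along the tool's x, y, z as a fraction of full scale, then the turn, a rotation vector about the tool's x, y, z as a fraction of full scale, then the closure, from 0 (fully open) to 1 (shut). A call has 1 to 12 rows; each row is the pose to reach, as a shift and turn from the pose commanded when the call began, along the tool's axes at that moment; what a row does not reach only later rows make up. Full scale, the value 1, is 0.1 m for a shift and 45 degrees for a turn. A row lasts 1/10 s, in which the tool goes at most 50 mm and 8.59 degrees, less where a joint would pass 70% of its speed; a pose out of reach is approached as far as the arm can. A call with a number of a shift or a turn outside -1 to 1 is refused whole. A call with a gripper value outside its range is refused whole. The fingers move at their own pace and stop on an object; FORCE is the grip in N (left out, the last holds). Time passes only in rows, so rows that repeat a pose let the fingers close. It gives the time, the measured TCP pose, the force, the opening and the grip force at its end, in the units of the state.
- status.sense(): the state, without advancing time (a new reading comes with each control period).
- capture(name): name is "scene" or "top" or "wrist"; returns (picture, depth): 480x640x3 uint8, red, green, blue; 480x640 float32, mm along the optical axis (not along the pixel's ray), 0 where there is no reading.
- camera_info(name): a dict with "K" (3x3 intrinsics, pixels), "D" ([k1, k2, p1, p2, k3] as OpenCV has them; the pictures are not rectified), "camera_from_world" (4x4, takes a point from world to camera coordinates). Camera axes: x right, y up, looking along -z (the intrinsics and any distortion apply to the point x, -y, -z); pixel columns grow to the right and rows downward; lengths in mm; the calibration is good to about 2 mm. A picture is of the moment at which its call begins: read the wrist's pose just before it. camera_info takes no time and is no camera call; for the wrist camera it gives the pose at the moment of the call.
- ticket.finish_job(): hands the job in; it is judged then, once.
The state is a dict: "time_s": time; "joints": joint angles; "dq": joint speeds; "tau": joint torques, N m; "eef_pos": TCP position; "ee_rot": TCP orientation; "force": force on the tool from outside, world axes, zero at the start; "wrist_torque": the same for the moment, N m; "grip_width": opening from 0.0 (shut) to 1.0 (fully open); "grip_force": force on a finger pad.
Only numpy, scipy, OpenCV 4.12 (cv2) and the standard library are available. Lean on these libraries where they do the work, as an engineer would, in place of code of your own. Each camera call takes 0.05 s, during which the arm holds its last target. There are 200 camera calls.

## Working session

There is one attempt and no reset: what is moved stays moved. The work goes in short steps, Python scripts to look and compute and a shell command to move; the robot and the scene stay as the last step left them, time stands still between calls to the robot, and variables do not carry over. Pictures are saved under pics/ and viewed, at most 16 in all, crops included, and the job is handed in when it is done.

```bash
ls; mkdir -p pics
cat > h.py <<'E'
import numpy as np, cv2
from rig import status, capture, camera_info, ticket
from scipy.spatial.transform import Rotation as R
def cloud(name):
    ci=camera_info(name); im,d=capture(name)
    K=np.array(ci['K']);D=np.array(ci['D']);T=np.array(ci['camera_from_world'])
    v,u=np.mgrid[0:480,0:640]
    p=cv2.undistortPoints(np.stack([u,v],-1).reshape(-1,1,2).astype(np.float64),K,D).reshape(480,640,2)
    P=np.stack([p[...,0]*d,-p[...,1]*d,-d],-1)
    W=(P-T[:3,3])@T[:3,:3]
    W[d<=0]=np.nan
    return im,d,W
def ray(name,uv,z,ci=None):
    ci=ci or camera_info(name)
    K=np.array(ci['K']);D=np.array(ci['D']);T=np.array(ci['camera_from_world'])
    p=cv2.undistortPoints(np.array(uv,float).reshape(-1,1,2),K,D).reshape(-1,2)
    r=np.c_[p[:,0],-p[:,1],-np.ones(len(p))]@T[:3,:3]; o=-T[:3,:3].T@T[:3,3]
    return o+r*((z-o[2])/r[:,2])[:,None]
def save(n,im): cv2.imwrite('pics/'+n+'.png',cv2.cvtColor(im,cv2.COLOR_RGB2BGR))
E
python3 - <<'E'
from h import *
print(status.sense())
for n in ['scene','top']:
    im,d,W=cloud(n); save(n+'0',im); np.savez(n+'0',im=im,d=d,W=W)
    ci=camera_info(n); T=np.array(ci['camera_from_world']); print(n,ci['K'],ci['D'],-T[:3,:3].T@T[:3,3],(d>0).mean())
E
```

```text
pics
{'time_s': 0.0, 'joints': array([-1.43342092e+00,  3.13461961e-01,  1.49843228e+00, -3.77132839e-05,
        1.33101741e+00, -2.23407483e-01]), 'dq': array([ 0.00053311, -0.00098407,  0.00028284, -0.0004094 ,  0.00083639,
        0.00080745]), 'tau': array([-1.46029364e-03, -4.12271082e+01, -2.59743422e+01, -2.29360903e-04,
        4.20529468e-03, -9.18942959e-06]), 'eef_pos': array([ 185.30548146, -491.17029397,  404.13061777]), 'ee_rot': array([-6.59680042e-04,  9.83772518e-01,  1.79419057e-01,  1.00631755e-05]), 'force': array([0.52830262, 0.42716835, 0.48455958]), 'wrist_torque': array([ 0.03114912, -0.04273527,  0.05004008]), 'grip_force': 0.0, 'grip_width': 0.999747060411891}
scene [[478.50925477   0.         313.49020269]
 [  0.         478.50925477 245.19220161]
 [  0.           0.           1.        ]] [-0.09557158  0.          0.          0.          0.        ] [1138.44105327  201.45394743  793.33228916] 0.9961881510416667
top [[516.32112814   0.         320.88285918]
 [  0.         516.32112814 238.4537433 ]
 [  0.           0.           1.        ]] [-0.02618133  0.          0.          0.          0.        ] [ 446.11339268  -21.60934159 1033.57088237] 0.9960709635416667
```

View pics/scene0.png

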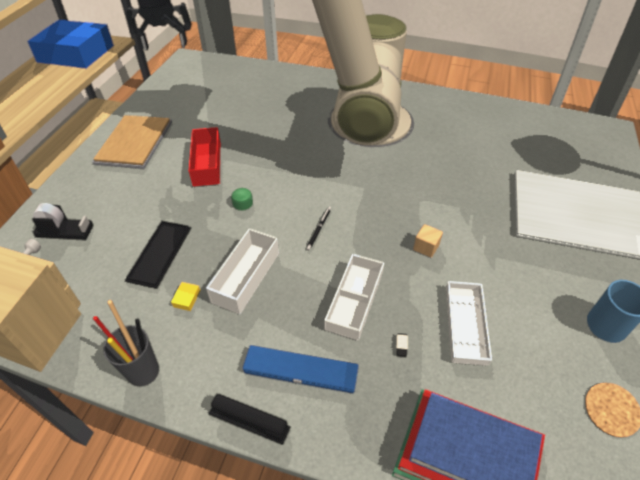

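View pics/top0.png

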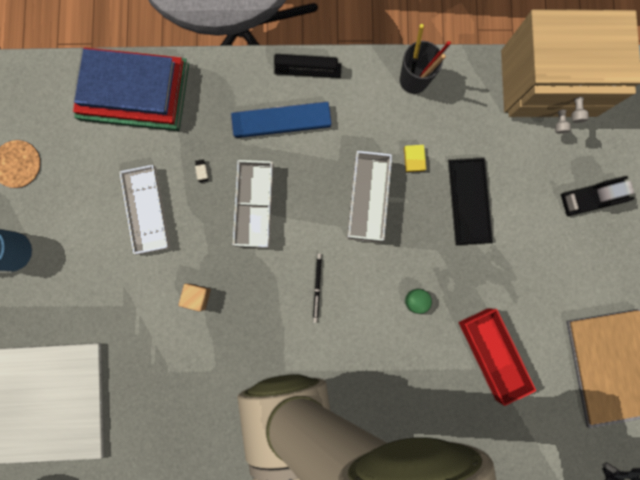

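The scene view shows, left to right in the middle of the desk, the base (158,253), deep tray (245,270), split tray (355,295) and pen tray (468,320). In the top view, where up is +x and left is +y, I see:
- base (470,201)
- deep tray (370,196)
- split tray (253,203)
- pen tray (145,210)
- pen (318,287)
- paperweight (419,301)
- red decoy (497,355)

Next I measure these.

```bash
cat > m.py <<'E'
from h import *
f=np.load('top0.npz'); im,W=f['im'],f['W']
hsv=cv2.cvtColor(im,cv2.COLOR_RGB2HSV)
print('desk z',np.nanmedian(W[260:290,230:290,2]))
def box(u0,v0,u1,v1,mask,name,h,depth=True):
    m=np.zeros((480,640),bool); m[v0:v1,u0:u1]=mask[v0:v1,u0:u1]
    z=W[m][:,2]
    # largest contour -> ray cast at height h
    c,_=cv2.findContours(m.astype(np.uint8),cv2.RETR_EXTERNAL,cv2.CHAIN_APPROX_NONE); c=max(c,key=cv2.contourArea).reshape(-1,2)
    P=ray('top',c,h)[:,:2].astype(np.float32)
    r=cv2.minAreaRect(P); print(name,'ray@%g'%h,np.round(r[0],1),np.round(r[1],1),round(r[2],1),'z pct',np.round(np.nanpercentile(z,[5,50,95]),1))
V=hsv[...,2];S=hsv[...,1];H=hsv[...,0]; Z=W[...,2]
for n,b,h in [('deep',(335,140,402,250),56),('split',(222,148,285,258),40),('pent',(108,155,180,262),26)]:
    box(*b,Z>h-8,n+' depth',h); box(*b,(V>165)&(S<40),n+' white',h)
box(440,148,502,252,V<50,'base',8)
box(440,148,502,252,Z>4,'base depth',12)
box(308,245,330,330,(V<75),'pen',5.5); box(308,245,330,330,Z>3.5,'pen d',5.5)
box(400,282,440,320,(S>90)&(H>40)&(H<90),'pw',18); box(400,282,440,320,Z>10,'pw d',22)
E
python3 m.py
```

```text
desk z -0.3851668593523846
deep depth ray@56 [ 618.7 -117. ] [ 68.3 168.8] 83.5 z pct [49.8 54.9 58. ]
deep white ray@56 [ 619.5 -117.7] [ 68.9 168.7] 83.5 z pct [ 4.3  8.3 56.6]
split depth ray@40 [608.1 109.9] [ 69.1 168.5] 87.1 z pct [33.6 38.8 42.2]
split white ray@40 [562.5 112.1] [68.2 76.5] 87.8 z pct [ 4.6  8.2 40.2]
pent depth ray@26 [600.3 326.7] [169.6  70.9] 11.3 z pct [18.6 24.3 27.9]
pent white ray@26 [600.4 328.8] [169.1  69.3] 11.1 z pct [ 4.3  8.  26. ]
base ray@8 [ 613.8 -324.4] [172.3  73.1] 3.1 z pct [ 4.2  7.6 14.5]
base depth ray@12 [ 614.6 -322.3] [176.8  77.9] 3.3 z pct [ 4.7  7.6 14.6]
pen ray@5.5 [470.7 -17.7] [10.9 57.9] 86.0 z pct [-2.5  8.7 12.1]
pen d ray@5.5 [441.3 -14.7] [ 12.4 136.7] 86.0 z pct [ 4.1  9.1 13.4]
pw ray@18 [ 415.  -212.5] [47.1 42.8] 89.5 z pct [26.8 33.1 37. ]
pw d ray@22 [ 414.2 -211.7] [50.8 48.5] 88.8 z pct [22.8 32.3 36.7]
```

```bash
cat > plan.py <<'E'
import sys; from h import *
# usage: plan.py x y z yaw_deg [x y z yaw ...] (TCP targets); prints per-call shift/turn fractions
s=status.sense(); p=np.array(s['eef_pos']); q=s['ee_rot']; M=R.from_quat([q[1],q[2],q[3],q[0]])
a=[float(v) for v in sys.argv[1:]]
print('t %.2f'%s['time_s'],np.round(p,1),'yaw %.1f'%np.degrees(np.arctan2(*M.as_matrix()[[1,0],0])),'F',np.round(s['force'],1),'w %.3f'%s['grip_width'],'gf %.1f'%s['grip_force'])
for i in range(0,len(a),4):
    t=np.array(a[i:i+3]); y=np.radians(a[i+3]); c,sn=np.cos(y),np.sin(y)
    Mt=R.from_matrix(np.array([[c,sn,0],[sn,-c,0],[0,0,-1]]))
    print('->',a[i:i+4])
    for k in range(12):
        rv=(M.inv()*Mt).as_rotvec(); d=M.inv().apply(t-p)
        f=min(1,1/max(abs(rv).max()/(np.pi/4),1e-9)); g=min(1,99.9/max(abs(d).max(),1e-9))
        print('   ',np.round(d*g/100,3),np.round(rv*f/(np.pi/4),3))
        p=p+M.apply(d*g); M=M*R.from_rotvec(rv*f)
        if f==1 and g==1: break
E
python3 plan.py 619 -117.3 290 -6.5
```

```text
t 0.10 [ 185.3 -491.2  404.2] yaw 20.7 F [ 0.8 -0.6  0.2] w 1.003 gf 0.0
-> [619.0, -117.3, 290.0, -6.5]
    [ 0.999 -0.365  0.213] [-0.001  0.     0.604]
    [ 0.923 -0.999  0.271] [ 0. -0. -0.]
    [ 0.923 -0.999  0.271] [ 0. -0.  0.]
    [ 0.923 -0.999  0.271] [ 0. -0.  0.]
    [ 0.395 -0.427  0.116] [ 0. -0.  0.]
```

```bash
python3 -m crank '[[0.3,-0.1,0.05,0,0,0.15,0],[0.65,-0.23,0.12,0,0,0.3,0],[0.999,-0.365,0.213,0,0,0.45,0],[0.999,-0.365,0.213,0,0,0.604,0]]' >/dev/null
python3 -m crank '[[0.3,-0.33,0.09,0,0,0,0],[0.6,-0.66,0.18,0,0,0,0],[0.923,-0.999,0.271,0,0,0,0]]' >/dev/null
python3 -m crank '[[0.3,-0.33,0.09,0,0,0,0],[0.6,-0.66,0.18,0,0,0,0],[0.923,-0.999,0.271,0,0,0,0]]' >/dev/null
python3 -m crank '[[0.3,-0.33,0.09,0,0,0,0],[0.6,-0.66,0.18,0,0,0,0],[0.923,-0.999,0.271,0,0,0,0]]' >/dev/null
python3 -m crank '[[0.2,-0.22,0.06,0,0,0,0],[0.395,-0.427,0.116,0,0,0,0],[0.395,-0.427,0.116,0,0,0,0],[0.395,-0.427,0.116,0,0,0,0]]'
python3 - <<'E'
from h import *
im,d,W=cloud('wrist'); save('w1',im); np.savez('w1',im=im,d=d,W=W)
E
python3 plan.py 619 -117.3 290 -6.5 619 -117.3 193 -6.5
```

```text
time_s: 1.8
eef_pos: [619.1, -117.2, 289.9]
ee_rot: [-0.0, 0.998, -0.056, -0.001]
force: [0.6, 0.4, -0.2]
grip_width: 0.999
grip_force: 0.0
t 1.85 [ 618.8 -117.8  290.2] yaw -6.5 F [-0.2 -0.3 -0.7] w 0.998 gf 0.0
-> [619.0, -117.3, 290.0, -6.5]
    [ 0.002 -0.005  0.002] [ 0.     0.001 -0.   ]
-> [619.0, -117.3, 193.0, -6.5]
    [0.   0.   0.97] [-0.  0. -0.]
```

View pics/w1.png

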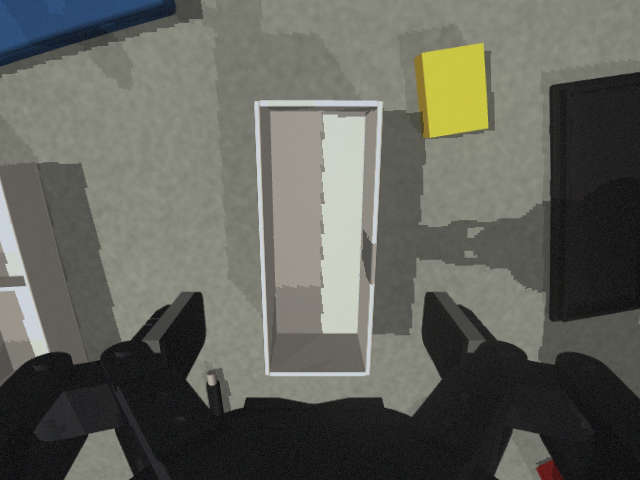

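The wrist view shows the deep tray's rim with corners at (256,101), (382,102), (369,375), (268,375). It is centred between the open fingers. Refining from here.

Run:
```python
from h import *
f=np.load('w1.npz'); W=f['W']; 
for lo,hi,h in[(46,64,56)]:
    m=((W[...,2]>lo)&(W[...,2]<hi)); m[:, :225]=0; m[:,410:]=0; m[:90]=0; m[385:]=0
    c,_=cv2.findContours(m.astype(np.uint8),cv2.RETR_EXTERNAL,cv2.CHAIN_APPROX_NONE); c=max(c,key=cv2.contourArea).reshape(-1,2)
    r=cv2.minAreaRect(ray('wrist',c,h)[:,:2].astype(np.float32)); print(r)
print(ray('wrist',[[256,101],[382,102],[369,375],[268,375]],56))
print(ray('wrist',[[256,101],[382,102],[369,375],[268,375]],56).mean(0))
```

```text
((618.01708984375, -121.28590393066406), (68.22767639160156, 167.83778381347656), 83.4827880859375)
[[ 704.57368613  -98.22260392   56.        ]
 [ 696.61713751 -163.93925926   56.        ]
 [ 530.8313999  -145.05235424   56.        ]
 [ 538.26125541  -79.99701612   56.        ]]
[ 617.57086974 -121.80280838   56.        ]
```

```bash
python3 -m crank '[[0,0.024,0.2,0,0,0,0],[-0.01,0.024,0.45,0,0,0,0],[-0.01,0.024,0.7,0,0,0,0],[-0.01,0.024,0.9,0,0,0,0],[-0.01,0.024,1.0,0,0,0,0],[-0.01,0.024,1.0,0,0,0,0]]' >/dev/null
python3 -m crank '[[0,0,0,0,0,0,0.3],[0,0,0,0,0,0,0.3],[0,0,0,0,0,0,0.3],[0,0,0,0,0,0,0.3],[0,0,0,0,0,0,0.3],[0,0,0,0,0,0,0.3],[0,0,0,0,0,0,0.3],[0,0,0,0,0,0,0.3]]' 40
python3 plan.py
```

```text
time_s: 3.25
eef_pos: [618.1, -120.0, 192.0]
ee_rot: [0.001, 0.998, -0.057, 0.001]
force: [-0.9, -0.8, 6.5]
grip_width: 0.789
grip_force: 45.9
t 3.25 [ 618.1 -120.   192. ] yaw -6.5 F [-0.9 -0.8  6.5] w 0.789 gf 45.9
```

```bash
python3 -m crank '[[0,0,-0.2,0,0,0,0.3],[0,0,-0.5,0,0,0,0.3],[0,0,-0.8,0,0,0,0.3],[0,0,-0.8,0,0,0,0.3]]'
python3 plan.py 613.5 -270 272 3.2 613.5 -325 272 3.2
```

```text
time_s: 3.65
eef_pos: [618.4, -119.9, 275.1]
ee_rot: [0.001, 0.998, -0.057, 0.004]
force: [1.3, 0.3, -0.7]
grip_width: 0.785
grip_force: 45.6
t 3.65 [ 618.4 -119.9  275.1] yaw -6.5 F [ 1.3  0.3 -0.7] w 0.785 gf 45.6
-> [613.5, -270.0, 272.0, 3.2]
    [0.081 0.999 0.023] [ 0.003 -0.009 -0.216]
    [-0.044  0.498  0.01 ] [-0.  0.  0.]
-> [613.5, -325.0, 272.0, 3.2]
    [-0.031  0.549 -0.   ] [-0.  0.  0.]
```

```bash
python3 -m crank '[[0.02,0.25,0,0,0,-0.1,0.3],[0.05,0.5,0,0,0,-0.216,0.3],[0.08,0.75,0,0,0,-0.216,0.3],[0.081,0.95,0,0,0,-0.216,0.3],[0.081,1,0,0,0,-0.216,0.3],[0.081,1,0,0,0,-0.216,0.3]]'
python3 - <<'E'
from h import *
im,d,W=cloud('wrist'); save('w2',im); np.savez('w2',im=im,d=d,W=W)
im,d,W=cloud('top'); np.savez('top1',im=im,d=d,W=W)
E
python3 plan.py 613.5 -270 272 3.2 613.5 -325 272 3.2
```

```text
time_s: 4.25
eef_pos: [614.3, -220.2, 270.1]
ee_rot: [-0.0, 1.0, 0.027, -0.0]
force: [0.4, 0.3, -1.2]
grip_width: 0.79
grip_force: 45.5
t 4.35 [ 614.6 -219.1  270.3] yaw 3.2 F [-0.1  0.4 -1.6] w 0.788 gf 45.5
-> [613.5, -270.0, 272.0, 3.2]
    [-0.04   0.508 -0.017] [-0.001  0.     0.001]
-> [613.5, -325.0, 272.0, 3.2]
    [-0.031  0.549  0.   ] [ 0. -0.  0.]
```

View pics/w2.png

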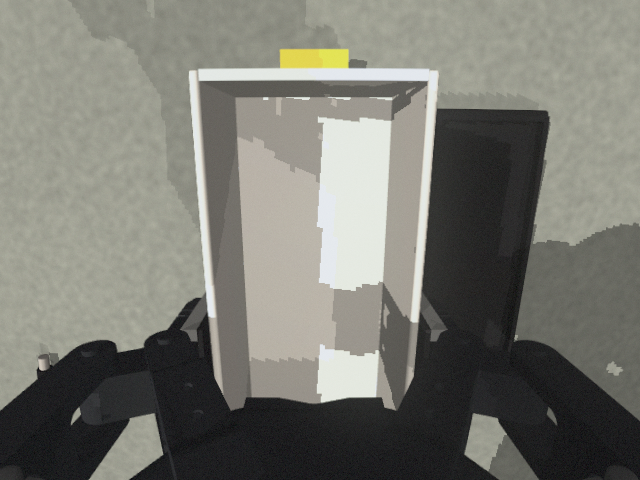

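The wrist view shows the held tray's far rim corners at (190,71) and (437,71). The base is to the right, with its far corner near (549,112) and right edge running down to (517,345).

Run:
```python
from h import *
print('tray far',ray('wrist',[[190,71],[437,71]],134.).round(1).tolist())
print('base far right, right low',ray('wrist',[[549,112],[517,345],[450,109]],8.).round(1).tolist())
f=np.load('w2.npz');W=f['W'];m=np.isfinite(W[...,2])&(W[...,2]>4)&(W[...,2]<20);m[:,:436]=0;m[:100]=0;m[345:]=0; m[:,560:]=0
P=W[m]; print(len(P),'y min',np.percentile(P[:,1],[.5,2]),'x max',np.percentile(P[:,0],[98,99.5]))
m2=m&(W[...,2]>12); P=W[m2]; print('rim',len(P),np.percentile(P[:,1],[1]),np.percentile(P[:,0],[99]))
f=np.load('top1.npz');W=f['W'];Z=W[...,2]
for z0,z1,h in [(115,150,134),(4,25,12)]:
    m=(Z>z0)&(Z<z1);m[:140]=0;m[270:]=0;m[:,:380 if h>50 else 440]=0;m[:,505:]=0
    c,_=cv2.findContours(m.astype(np.uint8),cv2.RETR_EXTERNAL,cv2.CHAIN_APPROX_NONE); c=max(c,key=cv2.contourArea).reshape(-1,2)
    print(cv2.minAreaRect(ray('top',c,h)[:,:2].astype(np.float32)))
```

```text
tray far [[695.7, -182.0, 134.0], [699.5, -248.3, 134.0]]
base far right, right low [[703.1, -359.3, 8.0], [542.1, -372.4, 8.0], [700.3, -297.4, 8.0]]
21693 y min [-362.76659849 -361.30886572] x max [699.35156397 701.62840003]
rim 2499 [-364.03596389] [698.72711535]
((675.4951782226562, -179.29641723632812), (11.532374382019043, 44.57008743286133), 80.19127655029297)
((534.6412963867188, -361.2225341796875), (10.053821563720703, 20.85488510131836), 56.28850555419922)
```

```bash
python3 -m crank '[[-0.02,0.25,0,0,0,0,0.3],[-0.04,0.5,0,0,0,0,0.3],[-0.06,0.75,0,0,0,0,0.3],[-0.07,0.95,0,0,0,0,0.3],[-0.07,1,0,0,0,0,0.3],[-0.07,1,0,0,0,0,0.3]]'
python3 plan.py 613.5 -325.8 225 3.2 613.5 -325.8 202 3.2
```

```text
time_s: 4.95
eef_pos: [613.3, -319.6, 270.3]
ee_rot: [-0.0, 1.0, 0.028, -0.0]
force: [0.6, 0.5, -1.2]
grip_width: 0.793
grip_force: 45.6
t 4.95 [ 613.3 -319.6  270.3] yaw 3.2 F [ 0.6  0.5 -1.2] w 0.793 gf 45.6
-> [613.5, -325.8, 225.0, 3.2]
    [-0.002  0.062  0.453] [-0.001  0.     0.   ]
-> [613.5, -325.8, 202.0, 3.2]
    [-0.   -0.    0.23] [ 0. -0.  0.]
```

```bash
python3 -m crank '[[0,0.062,0,0,0,0,0.3],[0,0.062,0.2,0,0,0,0.3],[0,0.062,0.4,0,0,0,0.3],[0,0.062,0.5,0,0,0,0.3],[0,0.062,0.57,0,0,0,0.3],[0,0.062,0.62,0,0,0,0.3],[0,0.062,0.65,0,0,0,0.3],[0,0.062,0.67,0,0,0,0.3],[0,0.062,0.68,0,0,0,0.3],[0,0.062,0.68,0,0,0,0.3]]'
```

```text
time_s: 5.95
eef_pos: [613.5, -326.5, 202.7]
ee_rot: [0.0, 1.0, 0.028, 0.0]
force: [-1.0, 0.4, -1.2]
grip_width: 0.79
grip_force: 45.6
```

```bash
python3 -m crank '[[0,0,0.01,0,0,0,0.3],[0,0,0.015,0,0,0,0.3],[0,0,0.015,0,0,0,0.3]]'
python3 -m crank '[[0,0,0.01,0,0,0,0.3],[0,0,0.015,0,0,0,0.3],[0,0,0.015,0,0,0,0.3]]'
```

```text
time_s: 6.25
eef_pos: [613.6, -326.5, 202.1]
ee_rot: [0.0, 1.0, 0.028, 0.0]
force: [-2.6, 1.8, 5.3]
grip_width: 0.79
grip_force: 46.4
time_s: 6.55
eef_pos: [613.6, -326.5, 202.0]
ee_rot: [0.0, 1.0, 0.028, 0.0]
force: [-7.2, 4.1, 14.8]
grip_width: 0.793
grip_force: 47.5
```

Contact came at z≈202, which matches seated. I release, lift and check from the wrist.

```bash
python3 -m crank '[[0,0,0,0,0,0,0.1],[0,0,0,0,0,0,0],[0,0,0,0,0,0,0],[0,0,0,0,0,0,0],[0,0,0,0,0,0,0]]'
python3 -m crank '[[0,0,-0.2,0,0,0,0],[0,0,-0.6,0,0,0,0],[0,0,-1,0,0,0,0],[0,0,-1,0,0,0,0],[0,0,-1,0,0,0,0]]'
python3 - <<'E'
from h import *
im,d,W=cloud('wrist'); save('w3',im); np.savez('w3',im=im,d=d,W=W)
Z=W[...,2]; m=(Z>58)&(Z<74);m[:,:200]=0;m[:,430:]=0;m[385:]=0
print('rim z',np.nanmedian(Z[m]))
for h,mm in [(66,m),(10,(Z>4)&(Z<74))]:
    mm=mm.copy(); mm[:,:200]=0;mm[:,430:]=0;mm[385:]=0
    c,_=cv2.findContours(mm.astype(np.uint8),cv2.RETR_EXTERNAL,cv2.CHAIN_APPROX_NONE); c=max(c,key=cv2.contourArea).reshape(-1,2)
    print(cv2.minAreaRect(ray('wrist',c,h)[:,:2].astype(np.float32)))
E
python3 plan.py 413.5 -214 330 93.2
```

```text
time_s: 7.05
eef_pos: [613.5, -326.4, 199.4]
ee_rot: [-0.0, 1.0, 0.028, -0.0]
force: [0.8, -0.4, 0.2]
grip_width: 0.999
grip_force: 0.0
time_s: 7.55
eef_pos: [613.5, -326.4, 300.0]
ee_rot: [0.0, 1.0, 0.028, 0.0]
force: [0.4, -0.0, -0.2]
grip_width: 0.995
grip_force: 0.0
rim z 65.52680978050482
((613.376220703125, -327.02093505859375), (166.42970275878906, 67.61066436767578), 3.259993553161621)
((594.85888671875, -328.0180969238281), (212.6298065185547, 86.3790512084961), 3.259996175765991)
t 7.60 [ 613.3 -326.3  298.5] yaw 3.2 F [-0.2 -0.2 -1. ] w 1.001 gf 0.0
-> [413.5, -214.0, 330.0, 93.2]
    [-0.999 -0.638 -0.161] [-0.001  0.    -1.   ]
    [-0.221 -0.999 -0.14 ] [-0.001  0.    -1.   ]
    [ 0.045 -0.071 -0.012] [0. 0. 0.]
```

View pics/w3.png

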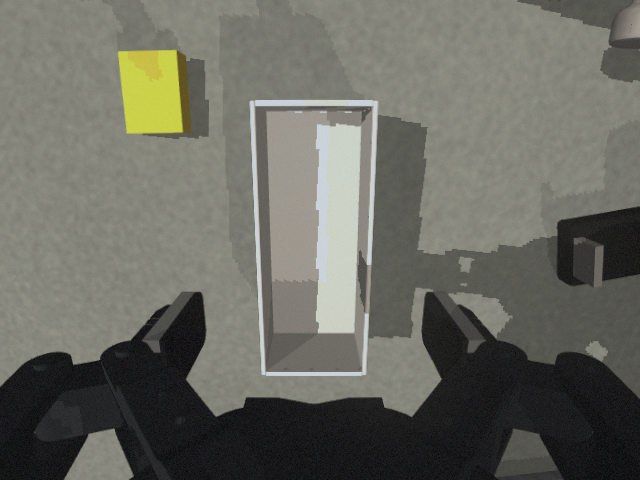

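The deep tray is on the base: its rim corners are (252,101), (377,101), (366,375), (264,375), its rim height is 65.5 mm (66 expected), and it is square to the base. Next is the paperweight.

```bash
python3 -m crank '[[-0.2,-0.13,-0.03,0,0,-0.18,0],[-0.4,-0.25,-0.06,0,0,-0.36,0],[-0.6,-0.38,-0.1,0,0,-0.54,0],[-0.8,-0.5,-0.13,0,0,-0.72,0],[-0.95,-0.6,-0.15,0,0,-0.88,0],[-0.999,-0.638,-0.161,0,0,-1,0],[-0.999,-0.638,-0.161,0,0,-1,0]]' >/dev/null
python3 -m crank '[[-0.04,-0.2,-0.03,0,0,-0.18,0],[-0.08,-0.4,-0.06,0,0,-0.36,0],[-0.13,-0.6,-0.08,0,0,-0.54,0],[-0.18,-0.8,-0.1,0,0,-0.72,0],[-0.2,-0.95,-0.12,0,0,-0.88,0],[-0.221,-0.999,-0.14,0,0,-1,0],[-0.221,-0.999,-0.14,0,0,-1,0]]'
python3 - <<'E'
from h import *
im,d,W=cloud('wrist'); save('w4',im); np.savez('w4',im=im,d=d,W=W)
hsv=cv2.cvtColor(im,cv2.COLOR_RGB2HSV); m=(hsv[...,1]>90)&(hsv[...,0]>40)&(hsv[...,0]<90)
c,_=cv2.findContours(m.astype(np.uint8),cv2.RETR_EXTERNAL,cv2.CHAIN_APPROX_NONE); c=max(c,key=cv2.contourArea).reshape(-1,2)
print(cv2.minEnclosingCircle(c))
for h in (12,24): print(h,cv2.minEnclosingCircle(ray('wrist',c,h)[:,:2].astype(np.float32)))
P=W[m&(W[...,2]>10)&(W[...,2]<45)]; print('z max',np.percentile(P[:,2],98), P[P[:,2]>33].mean(0))
E
python3 plan.py 413.5 -214 330 93.2
```

```text
time_s: 9.0
eef_pos: [420.9, -218.3, 329.1]
ee_rot: [-0.0, 0.688, 0.726, -0.0]
force: [1.3, -1.5, 0.2]
grip_width: 0.995
grip_force: 0.0
((306.37750244140625, 219.04100036621094), 30.278608322143555)
12 ((414.75189208984375, -218.95401000976562), 24.641584396362305)
24 ((414.8269348144531, -216.12806701660156), 23.609222412109375)
z max 36.86231128199238 [ 414.39982625 -215.69778804   35.12232119]
t 9.05 [ 421.2 -218.5  329.1] yaw 93.0 F [-0.4  0.4  0.3] w 1.001 gf 0.0
-> [413.5, -214.0, 330.0, 93.2]
    [ 0.048 -0.074 -0.009] [-0.001 -0.001 -0.005]
```

View pics/w4.png

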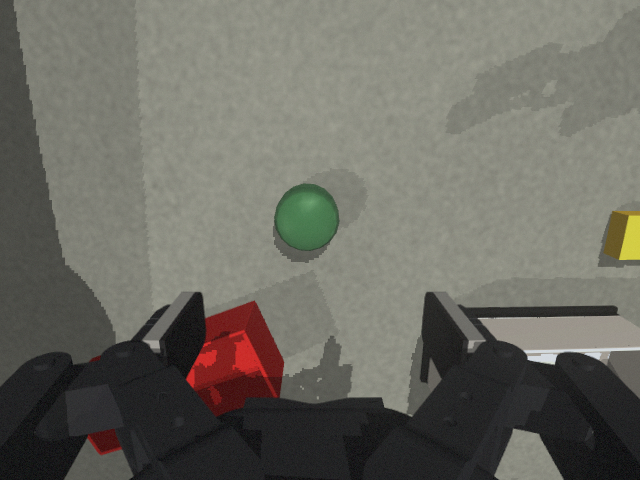

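The paperweight is at (306,219), centred at about (414.5,-216), with its top at 36 mm. The red decoy at (235,355) is clear of the fingers.

```bash
python3 plan.py 414.5 -216 230 93.2 414.5 -216 176 93.2
```

```text
t 9.05 [ 421.2 -218.5  329.1] yaw 93.0 F [-0.4  0.4  0.3] w 1.001 gf 0.0
-> [414.5, -216.0, 230.0, 93.2]
    [ 0.027 -0.065  0.991] [-0.001 -0.001 -0.005]
-> [414.5, -216.0, 176.0, 93.2]
    [0.   0.   0.54] [-0.  0.  0.]
```

```bash
python3 -m crank '[[0.03,-0.065,0.25,0,0,0,0],[0.03,-0.065,0.6,0,0,0,0],[0.03,-0.065,0.99,0,0,0,0],[0.03,-0.065,0.99,0,0,0,0]]' >/dev/null
python3 -m crank '[[0,0,0.2,0,0,0,0],[0,0,0.4,0,0,0,0],[0,0,0.52,0,0,0,0],[0,0,0.54,0,0,0,0],[0,0,0.54,0,0,0,0]]'
python3 -m crank '[[0,0,0,0,0,0,0.2],[0,0,0,0,0,0,0.3],[0,0,0,0,0,0,0.4],[0,0,0,0,0,0,0.6],[0,0,0,0,0,0,0.6],[0,0,0,0,0,0,0.6],[0,0,0,0,0,0,0.6],[0,0,0,0,0,0,0.6]]' 40
```

```text
time_s: 9.95
eef_pos: [414.7, -215.9, 177.3]
ee_rot: [0.0, 0.687, 0.726, 0.0]
force: [0.9, 0.2, 0.5]
grip_width: 0.998
grip_force: 0.0
time_s: 10.75
eef_pos: [414.4, -215.7, 177.4]
ee_rot: [0.0, 0.687, 0.727, -0.0]
force: [-1.3, 1.3, 8.8]
grip_width: 0.566
grip_force: 41.0
```

```bash
python3 -m crank '[[0,0,-0.2,0,0,0,0.6],[0,0,-0.5,0,0,0,0.6],[0,0,-0.8,0,0,0,0.6],[0,0,-1,0,0,0,0.6],[0,0,-1,0,0,0,0.6]]'
python3 plan.py 613.4 -327 280 93.2 613.4 -327 202 93.2
```

```text
time_s: 11.25
eef_pos: [414.6, -215.8, 278.7]
ee_rot: [0.002, 0.687, 0.727, 0.0]
force: [0.2, -0.7, -3.1]
grip_width: 0.568
grip_force: 42.9
t 11.25 [ 414.6 -215.8  278.7] yaw 93.2 F [ 0.2 -0.7 -3.1] w 0.568 gf 42.9
-> [613.4, -327.0, 280.0, 93.2]
    [-0.635  0.999 -0.001] [0.004 0.004 0.   ]
    [-0.587  0.924 -0.006] [0. 0. 0.]
-> [613.4, -327.0, 202.0, 93.2]
    [-0.    0.    0.78] [-0. -0.  0.]
```

```bash
python3 -m crank '[[-0.13,0.2,0,0,0,0,0.6],[-0.32,0.5,0,0,0,0,0.6],[-0.5,0.8,0,0,0,0,0.6],[-0.635,0.999,0,0,0,0,0.6],[-0.635,0.999,0,0,0,0,0.6]]' >/dev/null
python3 -m crank '[[-0.13,0.2,0,0,0,0,0.6],[-0.32,0.5,0,0,0,0,0.6],[-0.5,0.8,0,0,0,0,0.6],[-0.587,0.924,0,0,0,0,0.6],[-0.587,0.924,0,0,0,0,0.6],[-0.587,0.924,0,0,0,0,0.6]]'
python3 plan.py 613.4 -327 199 93.2
```

```text
time_s: 12.35
eef_pos: [612.5, -326.4, 275.0]
ee_rot: [-0.001, 0.687, 0.727, -0.0]
force: [-0.6, 0.5, -1.4]
grip_width: 0.565
grip_force: 42.9
t 12.35 [ 612.5 -326.4  275. ] yaw 93.2 F [-0.6  0.5 -1.4] w 0.565 gf 42.9
-> [613.4, -327.0, 199.0, 93.2]
    [-0.007  0.01   0.76 ] [-0.003 -0.002  0.   ]
```

```bash
python3 -m crank '[[-0.007,0.01,0.2,0,0,0,0.6],[-0.007,0.01,0.45,0,0,0,0.6],[-0.007,0.01,0.65,0,0,0,0.6],[-0.007,0.01,0.74,0,0,0,0.6],[-0.007,0.01,0.77,0,0,0,0.6],[-0.007,0.01,0.78,0,0,0,0.6],[-0.007,0.01,0.78,0,0,0,0.6]]'
python3 -m crank '[[0,0,0.005,0,0,0,0.6],[0,0,0.01,0,0,0,0.6],[0,0,0.01,0,0,0,0.6]]'
```

```text
time_s: 13.05
eef_pos: [614.2, -327.5, 199.7]
ee_rot: [0.001, 0.687, 0.727, 0.0]
force: [-0.1, -0.7, -1.2]
grip_width: 0.565
grip_force: 42.8
time_s: 13.35
eef_pos: [614.2, -327.5, 197.8]
ee_rot: [0.0, 0.687, 0.727, 0.0]
force: [-0.1, -0.8, -2.4]
grip_width: 0.566
grip_force: 42.8
```

```bash
python3 -m crank '[[0,0,0.01,0,0,0,0.6],[0,0,0.02,0,0,0,0.6],[0,0,0.02,0,0,0,0.6]]'
python3 -m crank '[[0,0,0.005,0,0,0,0.6],[0,0,0.01,0,0,0,0.6],[0,0,0.01,0,0,0,0.6]]'
```

```text
time_s: 13.65
eef_pos: [614.2, -327.5, 195.5]
ee_rot: [-0.0, 0.687, 0.727, -0.0]
force: [-0.3, 0.5, -1.6]
grip_width: 0.567
grip_force: 42.9
time_s: 13.95
eef_pos: [614.2, -327.5, 195.5]
ee_rot: [0.0, 0.687, 0.727, -0.0]
force: [-2.4, 1.7, 5.0]
grip_width: 0.569
grip_force: 43.6
```

```bash
python3 -m crank '[[0,0,0,0,0,0,0.4],[0,0,0,0,0,0,0.2],[0,0,0,0,0,0,0],[0,0,0,0,0,0,0],[0,0,0,0,0,0,0]]' >/dev/null
python3 -m crank '[[0,0,-0.2,0,0,0,0],[0,0,-0.6,0,0,0,0],[0,0,-1,0,0,0,0],[0,0,-1,0,0,0,0],[0,0,-1,0,0,0,0]]'
python3 - <<'E'
from h import *
im,d,W=cloud('wrist'); save('w5',im[:, 60:580])
hsv=cv2.cvtColor(im,cv2.COLOR_RGB2HSV); m=(hsv[...,1]>90)&(hsv[...,0]>40)&(hsv[...,0]<90)
P=W[m]; print(P.shape, np.nanpercentile(P[:,2],[2,98])); print(P[P[:,2]>50].mean(0))
E
python3 plan.py 608.1 108 290 -2.9
```

```text
time_s: 14.95
eef_pos: [614.1, -327.5, 295.2]
ee_rot: [0.001, 0.687, 0.727, 0.0]
force: [-0.1, -0.5, -1.6]
grip_width: 1.0
grip_force: 0.0
(1619, 3) [ 47.98889544 212.05818316]
[ 612.36778445 -324.31989473   74.05501838]
t 15.00 [ 614.  -327.4  293.7] yaw 93.2 F [ 1.  -1.1 -0.6] w 1.001 gf 0.0
-> [608.1, 108.0, 290.0, -2.9]
    [0.999 0.042 0.009] [-0.001  0.     1.   ]
    [ 0.999 -0.918  0.012] [-0.001  0.     1.   ]
    [ 0.042 -0.999  0.009] [-0.     0.     0.136]
    [-0.064 -0.996  0.008] [ 0.  0. -0.]
```

View pics/w5.png

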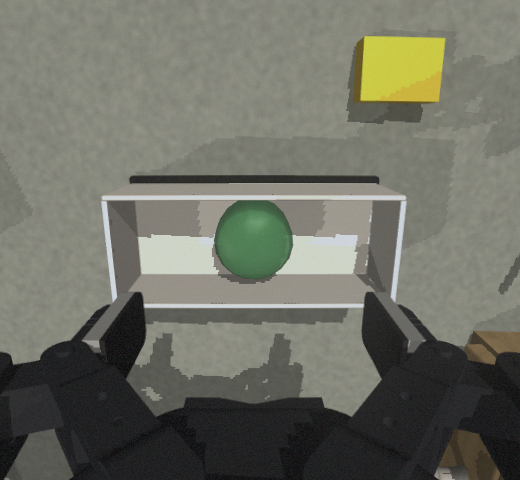

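The paperweight stands upright in the middle of the deep tray at crop position (254,240), and the tray is still square. Next is the split tray.

```bash
python3 -m crank '[[0.2,0,0,0,0,0.18,0],[0.4,0.01,0,0,0,0.36,0],[0.6,0.02,0,0,0,0.54,0],[0.8,0.03,0,0,0,0.72,0],[0.95,0.04,0,0,0,0.88,0],[0.999,0.042,0.009,0,0,1,0],[0.999,0.042,0.009,0,0,1,0]]' >/dev/null
python3 -m crank '[[0.2,-0.18,0,0,0,0.18,0],[0.4,-0.36,0,0,0,0.36,0],[0.6,-0.54,0,0,0,0.54,0],[0.8,-0.72,0,0,0,0.72,0],[0.95,-0.86,0,0,0,0.88,0],[0.999,-0.918,0.012,0,0,1,0],[0.999,-0.918,0.012,0,0,1,0]]' >/dev/null
python3 -m crank '[[0.01,-0.3,0,0,0,0.1,0],[0.02,-0.6,0,0,0,0.136,0],[0.04,-0.99,0.009,0,0,0.136,0],[0.04,-0.99,0.009,0,0,0.136,0]]' >/dev/null
python3 -m crank '[[-0.02,-0.3,0,0,0,0,0],[-0.04,-0.6,0,0,0,0,0],[-0.06,-0.95,0,0,0,0,0],[-0.064,-0.996,0,0,0,0,0],[-0.064,-0.996,0,0,0,0,0]]'
cat > rim.py <<'E'
import sys; from h import *
h=float(sys.argv[1]); n=sys.argv[2]
im,d,W=cloud('wrist'); save(n,im); np.savez(n,im=im,d=d,W=W)
Z=W[...,2]; m=(Z>h-9)&(Z<h+7);m[:,:215]=0;m[:,415:]=0;m[385:]=0
c,_=cv2.findContours(m.astype(np.uint8),cv2.RETR_EXTERNAL,cv2.CHAIN_APPROX_NONE); c=max(c,key=cv2.contourArea).reshape(-1,2)
print('bbox px',c.min(0),c.max(0),'rim z',np.nanmedian(Z[m]))
print(cv2.minAreaRect(ray('wrist',c,h)[:,:2].astype(np.float32)))
E
python3 rim.py 40 w6; python3 plan.py 608.1 107 190 -2.9
```

```text
time_s: 17.3
eef_pos: [608.2, 106.6, 291.1]
ee_rot: [0.0, 1.0, -0.024, -0.0]
force: [1.0, -0.1, 0.2]
grip_width: 1.0
grip_force: 0.0
bbox px [252 103] [371 360] rim z 39.47722224038492
((607.5477905273438, 106.45280456542969), (68.18952941894531, 167.82672119140625), 86.9292984008789)
t 17.35 [608.3 105.9 291.2] yaw -2.8 F [-0.2 -0.6 -0.2] w 1.003 gf 0.0
-> [608.1, 107.0, 190.0, -2.9]
    [-0.002 -0.011  0.999] [0.001 0.001 0.002]
    [-0.    -0.     0.013] [ 0. -0.  0.]
```

View pics/w6.png

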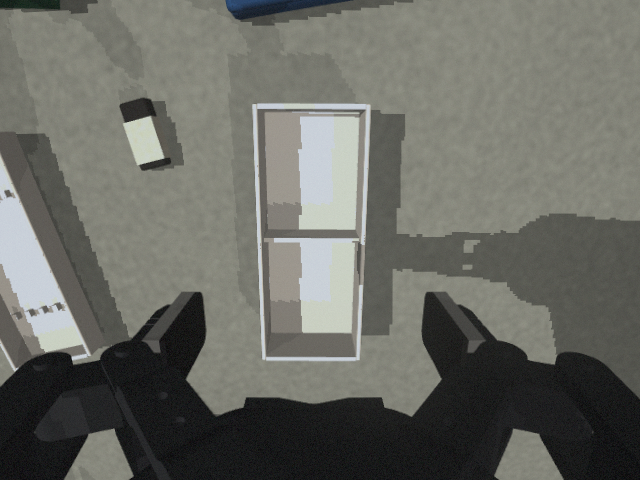

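The split tray's rim spans (252,103) to (371,360), with its centre at (607.5,106.5) and rim height at 39.5 mm as expected. Descending to grasp.

```bash
python3 -m crank '[[-0.007,-0.004,0.25,0,0,0.004,0],[-0.007,-0.004,0.5,0,0,0.004,0],[-0.007,-0.004,0.75,0,0,0.004,0],[-0.007,-0.004,0.85,0,0,0.004,0],[-0.007,-0.004,0.92,0,0,0.004,0],[-0.007,-0.004,0.92,0,0,0.004,0]]' >/dev/null
python3 -m crank '[[0,0,0.07,0,0,0,0],[0,0,0.14,0,0,0,0],[0,0,0.14,0,0,0,0]]' 
python3 -m crank '[[0,0,0,0,0,0,0.3],[0,0,0,0,0,0,0.3],[0,0,0,0,0,0,0.3],[0,0,0,0,0,0,0.3],[0,0,0,0,0,0,0.3],[0,0,0,0,0,0,0.3],[0,0,0,0,0,0,0.3],[0,0,0,0,0,0,0.3]]' 40
python3 -m crank '[[0,0,-0.2,0,0,0,0.3],[0,0,-0.5,0,0,0,0.3],[0,0,-0.8,0,0,0,0.3],[0,0,-0.99,0,0,0,0.3],[0,0,-0.99,0,0,0,0.3]]'
python3 plan.py 613.4 -250 295 3.2 613.4 -326.8 295 3.2
```

```text
time_s: 18.25
eef_pos: [607.1, 107.5, 184.8]
ee_rot: [0.0, 1.0, -0.027, -0.001]
force: [-0.1, 0.0, 0.2]
grip_width: 0.997
grip_force: 0.0
time_s: 19.05
eef_pos: [607.5, 107.5, 186.1]
ee_rot: [-0.0, 1.0, -0.027, 0.0]
force: [0.1, -0.2, 5.9]
grip_width: 0.784
grip_force: 45.6
time_s: 19.55
eef_pos: [607.6, 107.5, 286.8]
ee_rot: [-0.0, 1.0, -0.027, 0.002]
force: [0.2, -0.1, -0.7]
grip_width: 0.784
grip_force: 45.4
t 19.55 [607.6 107.5 286.8] yaw -3.1 F [ 0.2 -0.1 -0.7] w 0.784 gf 45.4
-> [613.4, -250.0, 295.0, 3.2]
    [ 0.07   0.999 -0.023] [ 0.    -0.005 -0.14 ]
    [-0.04   0.999 -0.023] [ 0. -0. -0.]
    [-0.04   0.999 -0.023] [ 0. -0.  0.]
    [-0.023  0.574 -0.013] [ 0. -0.  0.]
-> [613.4, -326.8, 295.0, 3.2]
    [-0.043  0.767 -0.   ] [ 0. -0.  0.]
```

```bash
python3 -m crank '[[0.02,0.2,-0.02,0,0,-0.07,0.3],[0.03,0.5,-0.03,0,0,-0.14,0.3],[0.05,0.8,-0.04,0,0,-0.14,0.3],[0.07,0.999,-0.06,0,0,-0.14,0.3]]' >/dev/null
python3 -m crank '[[-0.01,0.3,0,0,0,0,0.3],[-0.02,0.65,0,0,0,0,0.3],[-0.04,0.999,-0.02,0,0,0,0.3]]' >/dev/null
python3 -m crank '[[-0.01,0.3,0,0,0,0,0.3],[-0.02,0.65,0,0,0,0,0.3],[-0.04,0.999,-0.02,0,0,0,0.3]]' >/dev/null
python3 -m crank '[[-0.01,0.3,0,0,0,0,0.3],[-0.02,0.6,0,0,0,0,0.3],[-0.04,0.8,0,0,0,0,0.3],[-0.04,0.9,0,0,0,0,0.3],[-0.04,0.9,0,0,0,0,0.3],[-0.04,0.9,0,0,0,0,0.3]]'
python3 plan.py 613.4 -327 295 3.2 613.4 -327 247.5 3.2
```

```text
time_s: 21.15
eef_pos: [613.4, -281.7, 294.2]
ee_rot: [-0.0, 1.0, 0.028, -0.0]
force: [-0.4, 0.9, -1.3]
grip_width: 0.789
grip_force: 45.4
t 21.15 [ 613.4 -281.7  294.2] yaw 3.3 F [-0.4  0.9 -1.3] w 0.789 gf 45.4
-> [613.4, -327.0, 295.0, 3.2]
    [-0.026  0.453 -0.008] [-0.001  0.001  0.001]
-> [613.4, -327.0, 247.5, 3.2]
    [-0.     0.     0.475] [-0. -0.  0.]
```

```bash
python3 -m crank '[[-0.01,0.2,0,0,0,0,0.3],[-0.02,0.35,0,0,0,0,0.3],[-0.026,0.453,0,0,0,0,0.3],[-0.026,0.453,0,0,0,0,0.3],[-0.026,0.453,0,0,0,0,0.3]]' 
python3 -m crank '[[0,0,0.12,0,0,0,0.3],[0,0,0.25,0,0,0,0.3],[0,0,0.36,0,0,0,0.3],[0,0,0.42,0,0,0,0.3],[0,0,0.45,0,0,0,0.3],[0,0,0.46,0,0,0,0.3],[0,0,0.46,0,0,0,0.3]]'
python3 plan.py 613.4 -327 246.5 3.2
```

```text
time_s: 21.65
eef_pos: [613.2, -327.7, 294.4]
ee_rot: [-0.0, 1.0, 0.028, -0.0]
force: [0.5, 0.7, -1.0]
grip_width: 0.785
grip_force: 45.4
time_s: 22.35
eef_pos: [613.2, -328.1, 248.9]
ee_rot: [0.0, 1.0, 0.028, 0.0]
force: [-0.3, -0.5, -0.4]
grip_width: 0.788
grip_force: 45.4
t 22.35 [ 613.2 -328.1  248.9] yaw 3.2 F [-0.3 -0.5 -0.4] w 0.788 gf 45.4
-> [613.4, -327.0, 246.5, 3.2]
    [ 0.003 -0.011  0.024] [ 0.    -0.001  0.   ]
```

```bash
python3 -m crank '[[0.002,-0.01,0,0,0,0,0.3],[0.002,-0.01,0.01,0,0,0,0.3],[0.002,-0.01,0.02,0,0,0,0.3],[0.002,-0.01,0.02,0,0,0,0.3]]'
python3 -m crank '[[0,0,0.01,0,0,0,0.3],[0,0,0.015,0,0,0,0.3],[0,0,0.015,0,0,0,0.3]]'
```

```text
time_s: 22.75
eef_pos: [613.3, -327.0, 247.2]
ee_rot: [0.0, 1.0, 0.028, 0.0]
force: [-0.4, 1.5, 2.7]
grip_width: 0.79
grip_force: 45.7
time_s: 23.05
eef_pos: [613.3, -327.0, 247.1]
ee_rot: [0.0, 1.0, 0.028, 0.0]
force: [-4.8, 2.6, 12.0]
grip_width: 0.79
grip_force: 47.0
```

```bash
python3 -m crank '[[0,0,0,0,0,0,0.1],[0,0,0,0,0,0,0],[0,0,0,0,0,0,0],[0,0,0,0,0,0,0],[0,0,0,0,0,0,0]]' >/dev/null
python3 -m crank '[[0,0,-0.2,0,0,0,0],[0,0,-0.6,0,0,0,0],[0,0,-1,0,0,0,0],[0,0,-1,0,0,0,0],[0,0,-1,0,0,0,0]]'
python3 rim.py 101 w7
python3 - <<'E'
from h import *
W=np.load('w7.npz')['W'];Z=W[...,2]; m=(Z>92)&(Z<110);m[:,:215]=0;m[:,430:]=0;m[400:]=0
P=W[m]; A=np.c_[P[:,:2]-P[:,:2].mean(0),np.ones(len(P))]; c=np.linalg.lstsq(A,P[:,2],rcond=None)[0]; print('slope deg',np.degrees(c[:2]),'z',c[2])
E
python3 plan.py 600 325.5 280 11.2
```

```text
time_s: 24.05
eef_pos: [613.2, -327.0, 345.6]
ee_rot: [0.0, 1.0, 0.028, 0.0]
force: [-0.3, 0.6, -0.3]
grip_width: 1.002
grip_force: 0.0
bbox px [252 101] [374 365] rim z 100.47240766636173
((613.3946533203125, -327.5978088378906), (166.6800079345703, 67.60797882080078), 3.278932809829712)
slope deg [0.61205739 0.02838838] z 99.41982665424771
t 24.10 [ 613.2 -327.   344.1] yaw 3.2 F [-0.6  0.4  0.2] w 1.002 gf 0.0
-> [600.0, 325.5, 280.0, 11.2]
    [ 0.036 -0.999  0.099] [-0.001  0.001 -0.178]
    [ 0.177 -0.999  0.1  ] [ 0. -0.  0.]
    [ 0.177 -0.999  0.1  ] [0. 0. 0.]
    [ 0.177 -0.999  0.1  ] [0. 0. 0.]
    [ 0.177 -0.999  0.1  ] [-0. -0.  0.]
    [ 0.177 -0.999  0.1  ] [0. 0. 0.]
    [ 0.079 -0.447  0.045] [-0. -0.  0.]
```

View pics/w7.png

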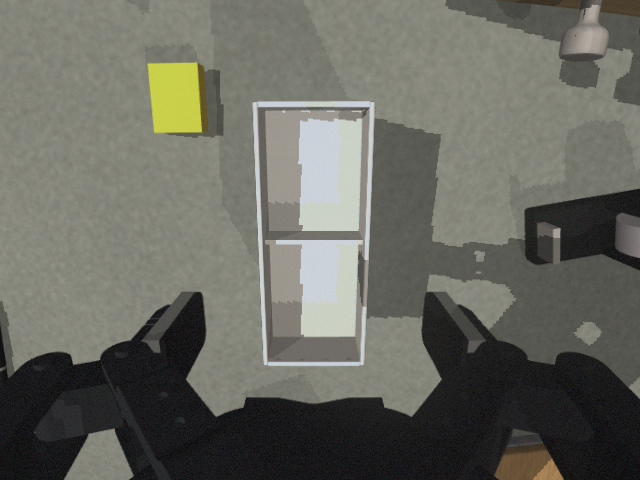

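The split tray is seated on the deep tray. Its rim spans (252,101) to (374,365), its rim height is 100.5 mm (101 expected), and it has the same yaw and centre as the deep tray. Next is the pen tray.

```bash
python3 -m crank '[[0.01,-0.3,0,0,0,-0.09,0],[0.02,-0.65,0,0,0,-0.178,0],[0.036,-0.999,0.1,0,0,-0.178,0]]' >/dev/null
python3 -m crank '[[0.06,-0.33,0,0,0,0,0],[0.12,-0.66,0.05,0,0,0,0],[0.177,-0.999,0.1,0,0,0,0]]' >/dev/null
python3 -m crank '[[0.06,-0.33,0,0,0,0,0],[0.12,-0.66,0.05,0,0,0,0],[0.177,-0.999,0.1,0,0,0,0]]' >/dev/null
python3 -m crank '[[0.06,-0.33,0,0,0,0,0],[0.12,-0.66,0.05,0,0,0,0],[0.177,-0.999,0.1,0,0,0,0]]' >/dev/null
python3 -m crank '[[0.06,-0.33,0,0,0,0,0],[0.12,-0.66,0.05,0,0,0,0],[0.177,-0.999,0.1,0,0,0,0]]' >/dev/null
python3 -m crank '[[0.06,-0.33,0,0,0,0,0],[0.12,-0.66,0.05,0,0,0,0],[0.177,-0.999,0.1,0,0,0,0]]' >/dev/null
python3 -m crank '[[0.05,-0.25,0,0,0,0,0],[0.079,-0.447,0.045,0,0,0,0],[0.079,-0.447,0.045,0,0,0,0],[0.079,-0.447,0.045,0,0,0,0],[0.079,-0.447,0.045,0,0,0,0]]'
python3 rim.py 26 w8; python3 plan.py 600 325.5 280 11.2
```

```text
time_s: 26.4
eef_pos: [600.1, 324.5, 280.1]
ee_rot: [0.0, 0.995, 0.097, -0.001]
force: [0.0, 0.2, 0.5]
grip_width: 1.0
grip_force: 0.0
bbox px [251 103] [368 356] rim z 25.448738680155152
((599.7133178710938, 325.76593017578125), (167.05284118652344, 68.21329498291016), 11.166829109191895)
t 26.45 [600.2 324.4 280.4] yaw 11.2 F [-0.3 -0.4 -0.4] w 0.999 gf 0.0
-> [600.0, 325.5, 280.0, 11.2]
    [ 0.    -0.011  0.004] [ 0.     0.001 -0.001]
```

View pics/w8.png

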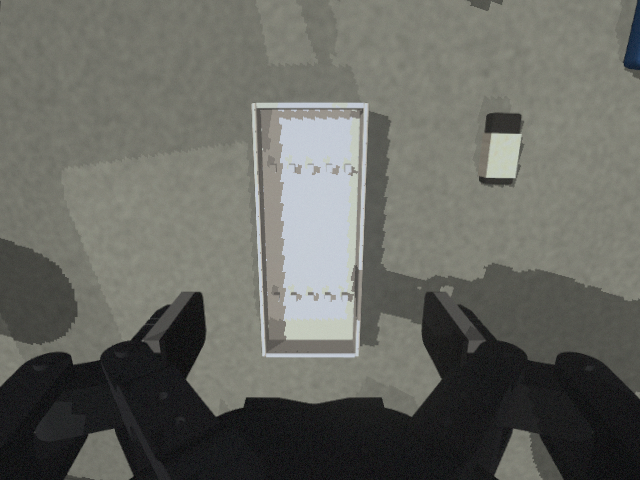

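The pen tray's rim spans (251,103) to (368,356), with its centre at (599.7,325.8) and yaw 11.2°. In the upper row, at row 168, the teeth are at columns ~273, 292, 311, 330 and 350, so there is a tooth on the centreline and the notches are at ±6 mm.

```bash
python3 -m crank '[[-0.002,-0.013,0.25,0,0,0,0],[-0.002,-0.013,0.5,0,0,0,0],[-0.002,-0.013,0.75,0,0,0,0],[-0.002,-0.013,0.85,0,0,0,0],[-0.002,-0.013,0.92,0,0,0,0],[-0.002,-0.013,0.92,0,0,0,0]]' >/dev/null
python3 -m crank '[[0,0,0.05,0,0,0,0],[0,0,0.09,0,0,0,0],[0,0,0.09,0,0,0,0]]' 
python3 -m crank '[[0,0,0,0,0,0,0.3],[0,0,0,0,0,0,0.3],[0,0,0,0,0,0,0.3],[0,0,0,0,0,0,0.3],[0,0,0,0,0,0,0.3],[0,0,0,0,0,0,0.3],[0,0,0,0,0,0,0.3],[0,0,0,0,0,0,0.3]]' 40
python3 -m crank '[[0,0,-0.2,0,0,0,0.3],[0,0,-0.5,0,0,0,0.3],[0,0,-0.8,0,0,0,0.3],[0,0,-0.99,0,0,0,0.3],[0,0,-0.99,0,0,0,0.3]]'
python3 plan.py 613.4 -250 325 3.2
```

```text
time_s: 27.35
eef_pos: [599.4, 326.7, 179.4]
ee_rot: [0.0, 0.995, 0.098, -0.0]
force: [0.6, 0.1, -0.3]
grip_width: 0.997
grip_force: 0.0
time_s: 28.15
eef_pos: [599.6, 326.8, 180.2]
ee_rot: [-0.0, 0.995, 0.098, 0.001]
force: [-0.9, -0.3, 5.4]
grip_width: 0.783
grip_force: 45.4
time_s: 28.65
eef_pos: [599.8, 326.8, 281.2]
ee_rot: [-0.0, 0.995, 0.098, 0.002]
force: [0.3, 0.3, -0.6]
grip_width: 0.781
grip_force: 45.1
t 28.65 [599.8 326.8 281.2] yaw 11.2 F [ 0.3  0.3 -0.6] w 0.781 gf 45.1
-> [613.4, -250.0, 325.0, 3.2]
    [-0.173  0.999 -0.078] [-0.001 -0.006  0.178]
    [-0.032  0.999 -0.076] [0. 0. 0.]
    [-0.032  0.999 -0.076] [0. 0. 0.]
    [-0.032  0.999 -0.076] [0. 0. 0.]
    [-0.032  0.999 -0.076] [0. 0. 0.]
    [-0.024  0.757 -0.058] [0. 0. 0.]
```

```bash
python3 -m crank '[[-0.04,0.2,-0.02,0,0,0.06,0.3],[-0.09,0.5,-0.04,0,0,0.12,0.3],[-0.14,0.8,-0.06,0,0,0.178,0.3],[-0.173,0.999,-0.078,0,0,0.178,0.3]]' >/dev/null
python3 -m crank '[[-0.01,0.33,-0.02,0,0,0,0.3],[-0.02,0.66,-0.05,0,0,0,0.3],[-0.032,0.999,-0.076,0,0,0,0.3]]' >/dev/null
python3 -m crank '[[-0.01,0.33,-0.02,0,0,0,0.3],[-0.02,0.66,-0.05,0,0,0,0.3],[-0.032,0.999,-0.076,0,0,0,0.3]]' >/dev/null
python3 -m crank '[[-0.01,0.33,-0.02,0,0,0,0.3],[-0.02,0.66,-0.05,0,0,0,0.3],[-0.032,0.999,-0.076,0,0,0,0.3]]' >/dev/null
python3 -m crank '[[-0.01,0.33,-0.02,0,0,0,0.3],[-0.02,0.66,-0.05,0,0,0,0.3],[-0.032,0.999,-0.076,0,0,0,0.3]]' >/dev/null
python3 -m crank '[[-0.01,0.3,-0.02,0,0,0,0.3],[-0.02,0.55,-0.04,0,0,0,0.3],[-0.024,0.757,-0.058,0,0,0,0.3],[-0.024,0.757,-0.058,0,0,0,0.3],[-0.024,0.757,-0.058,0,0,0,0.3]]'
python3 plan.py 613.5 -327.3 325 3.25
```

```text
time_s: 30.75
eef_pos: [613.3, -249.9, 320.9]
ee_rot: [-0.001, 1.0, 0.028, -0.001]
force: [-0.5, -0.6, -1.0]
grip_width: 0.78
grip_force: 45.1
t 30.75 [ 613.3 -249.9  320.9] yaw 3.2 F [-0.5 -0.6 -1. ] w 0.780 gf 45.1
-> [613.5, -327.3, 325.0, 3.25]
    [-0.041  0.773 -0.042] [-0.002  0.003 -0.001]
```

```bash
python3 -m crank '[[-0.01,0.2,0,0,0,0,0.3],[-0.02,0.45,0,0,0,0,0.3],[-0.03,0.65,0,0,0,0,0.3],[-0.041,0.773,0,0,0,0,0.3],[-0.041,0.773,0,0,0,0,0.3],[-0.041,0.773,0,0,0,0,0.3]]' 
python3 -m crank '[[0,0,0.12,0,0,0,0.3],[0,0,0.25,0,0,0,0.3],[0,0,0.34,0,0,0,0.3],[0,0,0.39,0,0,0,0.3],[0,0,0.41,0,0,0,0.3],[0,0,0.42,0,0,0,0.3],[0,0,0.42,0,0,0,0.3]]'
python3 plan.py 613.5 -327.3 276.5 3.25
```

```text
time_s: 31.35
eef_pos: [613.9, -326.4, 322.3]
ee_rot: [-0.0, 1.0, 0.028, -0.0]
force: [-0.4, -0.6, -0.4]
grip_width: 0.784
grip_force: 45.1
time_s: 32.05
eef_pos: [613.7, -327.5, 280.9]
ee_rot: [0.0, 1.0, 0.028, 0.0]
force: [0.4, 0.6, 0.3]
grip_width: 0.784
grip_force: 45.1
t 32.05 [ 613.7 -327.5  280.9] yaw 3.2 F [0.4 0.6 0.3] w 0.784 gf 45.1
-> [613.5, -327.3, 276.5, 3.25]
    [-0.002 -0.003  0.044] [ 0.    -0.001 -0.001]
```

```bash
python3 -m crank '[[0,0,0.015,0,0,0,0.3],[0,0,0.03,0,0,0,0.3],[0,0,0.03,0,0,0,0.3]]'
python3 -m crank '[[0,0,0.01,0,0,0,0.3],[0,0,0.015,0,0,0,0.3],[0,0,0.015,0,0,0,0.3]]'
python3 -m crank '[[0,0,0.005,0,0,0,0.3],[0,0,0.01,0,0,0,0.3],[0,0,0.01,0,0,0,0.3]]'
```

```text
time_s: 32.35
eef_pos: [613.6, -327.5, 277.4]
ee_rot: [-0.0, 1.0, 0.028, -0.0]
force: [-0.6, -0.5, -0.9]
grip_width: 0.785
grip_force: 45.1
time_s: 32.65
eef_pos: [613.6, -327.5, 276.3]
ee_rot: [0.0, 1.0, 0.028, 0.0]
force: [-1.1, 0.7, 0.6]
grip_width: 0.785
grip_force: 45.2
time_s: 32.95
eef_pos: [613.6, -327.5, 276.2]
ee_rot: [0.0, 1.0, 0.028, 0.0]
force: [-2.9, 2.0, 6.9]
grip_width: 0.782
grip_force: 45.9
```

```bash
python3 -m crank '[[0,0,0,0,0,0,0.1],[0,0,0,0,0,0,0],[0,0,0,0,0,0,0],[0,0,0,0,0,0,0],[0,0,0,0,0,0,0]]' >/dev/null
python3 -m crank '[[0,0,-0.2,0,0,0,0],[0,0,-0.6,0,0,0,0],[0,0,-1,0,0,0,0],[0,0,-1,0,0,0,0],[0,0,-1,0,0,0,0]]'
python3 rim.py 122 w9
python3 plan.py 441 -18 290 -4
```

```text
time_s: 33.95
eef_pos: [613.6, -327.4, 375.5]
ee_rot: [0.0, 1.0, 0.028, 0.0]
force: [-0.1, 0.4, -1.7]
grip_width: 1.003
grip_force: 0.0
bbox px [255 103] [372 357] rim z 121.4970568610868
((613.6299438476562, -328.00665283203125), (166.24046325683594, 67.62080383300781), 3.1583807468414307)
t 34.00 [ 613.6 -327.5  374. ] yaw 3.2 F [-0.1  0.3 -0.4] w 0.999 gf 0.0
-> [441.0, -18.0, 290.0, -4.0]
    [-0.486 -0.999  0.265] [-0.001  0.002  0.16 ]
    [-0.652 -0.999  0.283] [0. 0. 0.]
    [-0.652 -0.999  0.283] [0. 0. 0.]
    [-0.025 -0.038  0.011] [0. 0. 0.]
```

View pics/w9.png

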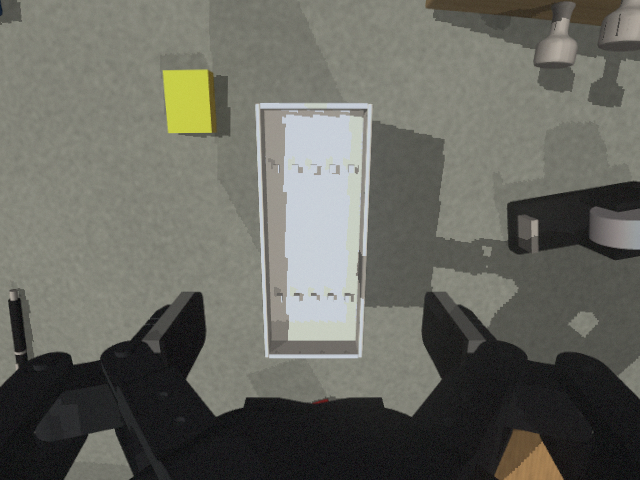

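The pen tray is seated, with its rim at 121.5 mm (122 expected). The middle teeth are at about (315,168) and (315,296). Next is the pen.

```bash
python3 - <<'E'
from h import *
print(ray('wrist',[[315,168],[315,296]],109.).round(1).tolist())
E
python3 -m crank '[[-0.15,-0.3,0.05,0,0,0.08,0],[-0.32,-0.65,0.15,0,0,0.16,0],[-0.486,-0.999,0.265,0,0,0.16,0],[-0.486,-0.999,0.265,0,0,0.16,0]]' >/dev/null
python3 -m crank '[[-0.2,-0.33,0.09,0,0,0,0],[-0.42,-0.66,0.18,0,0,0,0],[-0.652,-0.999,0.283,0,0,0,0],[-0.652,-0.999,0.283,0,0,0,0]]' >/dev/null
python3 -m crank '[[-0.2,-0.33,0.09,0,0,0,0],[-0.42,-0.66,0.18,0,0,0,0],[-0.66,-0.999,0.29,0,0,0,0],[-0.66,-0.999,0.29,0,0,0,0],[-0.66,-0.999,0.29,0,0,0,0]]'
python3 - <<'E'
from h import *
im,d,W=cloud('wrist'); save('w10',im); np.savez('w10',im=im,d=d,W=W)
Z=W[...,2]; m=(Z>4)&(Z<16); m[:,:215]=0;m[:,415:]=0;m[395:]=0
P=W[m][:,:2]; c,(w,h),a=cv2.minAreaRect(P.astype(np.float32)); print(len(P),c,w,h,a)
E
python3 plan.py 441 -18 177 -4
```

```text
[[658.5, -326.5, 109.0], [570.9, -331.5, 109.0]]
time_s: 35.3
eef_pos: [443.0, -22.2, 291.1]
ee_rot: [0.0, 0.999, -0.034, -0.0]
force: [1.4, -0.1, 0.4]
grip_width: 1.0
grip_force: 0.0
2733 (441.8218688964844, -17.344018936157227) 10.822351455688477 136.3113250732422 86.0566177368164
t 35.35 [443.3 -22.7 291.3] yaw -4.0 F [-0.  -0.2  0.7] w 0.999 gf 0.0
-> [441.0, -18.0, 177.0, -4.0]
    [-0.023 -0.04   0.999] [ 0.    -0.001  0.   ]
    [-0.003 -0.006  0.144] [-0.  0.  0.]
```

View pics/w10.png

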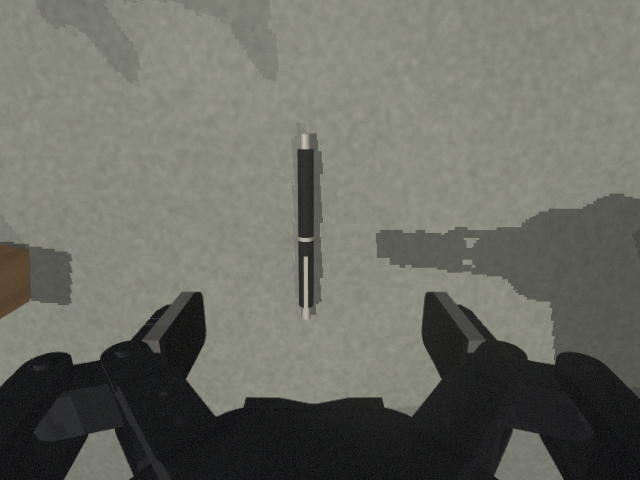

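The pen is at (306,223) and runs along the image's vertical, with its clip on the near half. Its centre is (441.8,-17.3). Before descending I check how far the open fingertips reach.

```bash
python3 - <<'E'
from h import *
W=np.load('w10.npz')['W'];d=np.load('w10.npz')['d']
for s in (slice(150,215),slice(410,470)):
    sub=W[285:345,s].reshape(-1,3); k=sub[:,2]>40; sub=sub[k]
    print('lowest finger z',np.nanpercentile(sub[:,2],[0.5,2,5]), 'tip at', sub[np.nanargmin(sub[:,2])])
E
python3 plan.py 441.8 -17.5 200 -3.95
```

```text
lowest finger z [131.40933073 132.37037918 134.19996059] tip at [446.49062447  19.41210762 130.61207683]
lowest finger z [131.37520342 132.31285248 134.01510777] tip at [435.40372501 -65.6047204  130.56436265]
t 35.35 [443.3 -22.7 291.3] yaw -4.0 F [-0.  -0.2  0.7] w 0.999 gf 0.0
-> [441.8, -17.5, 200.0, -3.95]
    [-0.019 -0.051  0.913] [ 0.    -0.001 -0.001]
```

Open tips stand 160.7 mm ahead of the TCP, so shut they are at about 173 mm. A TCP height of 175.5 mm suits the pen.

```bash
python3 -m crank '[[-0.019,-0.051,0.25,0,0,0,0.3],[-0.019,-0.051,0.55,0,0,0,0.5],[-0.019,-0.051,0.8,0,0,0,0.6],[-0.019,-0.051,0.91,0,0,0,0.6],[-0.019,-0.051,0.91,0,0,0,0.6],[-0.019,-0.051,0.91,0,0,0,0.6]]' 30
python3 plan.py 441.8 -17.4 175.5 -3.95
```

```text
time_s: 35.95
eef_pos: [441.6, -17.3, 201.0]
ee_rot: [0.0, 0.999, -0.035, 0.001]
force: [-0.1, -0.6, 0.5]
grip_width: 0.398
grip_force: 0.0
t 35.95 [441.6 -17.3 201. ] yaw -4.0 F [-0.1 -0.6  0.5] w 0.398 gf 0.0
-> [441.8, -17.4, 175.5, -3.95]
    [0.001 0.    0.255] [ 0.    -0.002 -0.002]
```

```bash
python3 -m crank '[[0,0,0.1,0,0,0,0.6],[0,0,0.18,0,0,0,0.6],[0,0,0.23,0,0,0,0.6],[0,0,0.255,0,0,0,0.6],[0,0,0.255,0,0,0,0.6]]'
python3 -m crank '[[0,0,0,0,0,0,0.8],[0,0,0,0,0,0,0.9],[0,0,0,0,0,0,1],[0,0,0,0,0,0,1],[0,0,0,0,0,0,1],[0,0,0,0,0,0,1]]' 30
```

```text
time_s: 36.45
eef_pos: [441.0, -16.8, 174.5]
ee_rot: [-0.0, 0.999, -0.035, -0.0]
force: [0.1, -0.2, -0.9]
grip_width: 0.401
grip_force: 0.0
time_s: 37.05
eef_pos: [441.1, -16.8, 175.0]
ee_rot: [0.0, 0.999, -0.035, 0.0]
force: [-0.8, 0.5, 5.5]
grip_width: 0.11
grip_force: 29.7
```

```bash
python3 -m crank '[[0,0,-0.2,0,0,0,1],[0,0,-0.5,0,0,0,1],[0,0,-0.8,0,0,0,1],[0,0,-0.99,0,0,0,1],[0,0,-0.99,0,0,0,1]]'
python3 plan.py 500 -150 320 3.2 613 -322.3 320 3.2
```

```text
time_s: 37.55
eef_pos: [441.4, -16.9, 275.7]
ee_rot: [0.001, 0.999, -0.035, 0.002]
force: [-0.1, -0.1, -0.5]
grip_width: 0.108
grip_force: 29.5
t 37.55 [441.4 -16.9 275.7] yaw -4.0 F [-0.1 -0.1 -0.5] w 0.108 gf 29.5
-> [500.0, -150.0, 320.0, 3.2]
    [ 0.527  0.999 -0.34 ] [ 0.002 -0.005 -0.16 ]
    [ 0.115  0.305 -0.099] [-0. -0.  0.]
-> [613.0, -322.3, 320.0, 3.2]
    [0.578 0.999 0.   ] [-0. -0.  0.]
    [0.454 0.784 0.   ] [-0. -0.  0.]
```

```bash
python3 -m crank '[[0.12,0.2,-0.1,0,0,-0.06,1],[0.27,0.5,-0.2,0,0,-0.12,1],[0.42,0.8,-0.3,0,0,-0.16,1],[0.527,0.999,-0.36,0,0,-0.16,1],[0.527,0.999,-0.36,0,0,-0.16,1]]' >/dev/null
python3 -m crank '[[0.06,0.15,-0.05,0,0,0,1],[0.115,0.305,-0.1,0,0,0,1],[0.115,0.305,-0.1,0,0,0,1]]' >/dev/null
python3 -m crank '[[0.15,0.25,0,0,0,0,1],[0.3,0.5,0,0,0,0,1],[0.45,0.77,0,0,0,0,1],[0.578,0.999,0,0,0,0,1],[0.578,0.999,0,0,0,0,1]]' >/dev/null
python3 -m crank '[[0.15,0.25,0,0,0,0,1],[0.3,0.5,0,0,0,0,1],[0.42,0.7,0,0,0,0,1],[0.454,0.784,0,0,0,0,1],[0.454,0.784,0,0,0,0,1],[0.454,0.784,0,0,0,0,1]]'
python3 - <<'E'
from h import *
im,d,W=cloud('wrist'); save('w11',im); np.savez('w11',im=im,d=d,W=W)
E
python3 plan.py 613 -322.3 287 3.2
```

```text
time_s: 39.45
eef_pos: [612.7, -320.9, 319.1]
ee_rot: [-0.001, 1.0, 0.028, -0.001]
force: [0.8, 0.1, -0.4]
grip_width: 0.112
grip_force: 29.5
t 39.50 [ 612.7 -320.8  319.4] yaw 3.3 F [-0.4  0.2  0.9] w 0.117 gf 29.5
-> [613.0, -322.3, 287.0, 3.2]
    [0.002 0.015 0.324] [-0.001  0.001  0.001]
```

View pics/w11.png

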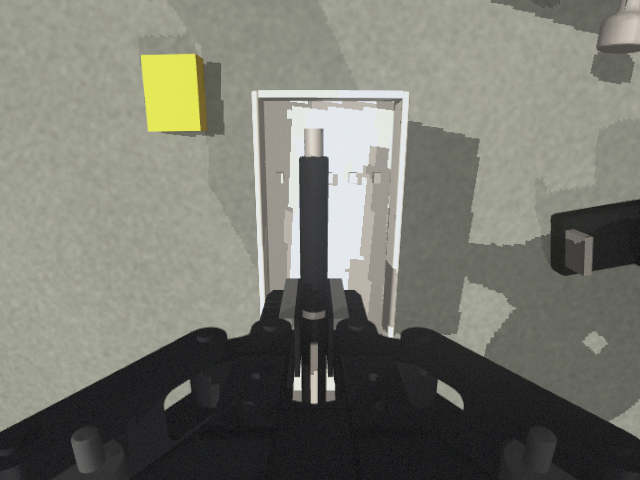

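The pen is held over the pen tray with its tip end at (314,140), and teeth are visible at row 178. I check that the finger linkage will clear the tray walls.

Run:
```python
from h import *
W=np.load('w11.npz')['W']
P=W[325:420,150:480].reshape(-1,3); P=P[np.isfinite(P[:,2])&(P[:,2]>135)]
c=np.array([613.6,-328.2]); v=np.array([-.056,.998]); l=(P[:,:2]-c)@v
for a,b in[(-70,-50),(-50,-40),(-40,-30),(-30,-20),(-20,-10),(20,30),(30,40),(40,50),(50,70)]:
    k=(l>a)&(l<b); print(a,b,k.sum(),P[k][:,2].min().round(1) if k.any() else None)
print('teeth', ray('wrist',[[281,178],[333,178],[353,178],[377,178]],109.).round(1).tolist(), 'pen', ray('wrist',[[314,165],[314,250]],150.).round(1).tolist())
```

```text
-70 -50 0 None
-50 -40 0 None
-40 -30 1592 192.6
-30 -20 3741 189.4
-20 -10 1860 185.0
20 30 2547 184.8
30 40 3130 187.2
40 50 2778 190.6
50 70 1 204.1
teeth [[657.1, -303.1, 109.0], [658.5, -328.4, 109.0], [659.1, -338.1, 109.0], [659.8, -349.8, 109.0]] pen [[667.7, -318.6, 150.0], [634.5, -320.5, 150.0]]
```

```bash
python3 -m crank '[[0.002,0.015,0.08,0,0,0,1],[0.002,0.015,0.17,0,0,0,1],[0.002,0.015,0.25,0,0,0,1],[0.002,0.015,0.3,0,0,0,1],[0.002,0.015,0.32,0,0,0,1],[0.002,0.015,0.32,0,0,0,1]]'
python3 -m crank '[[0,0,0.01,0,0,0,1],[0,0,0.015,0,0,0,1],[0,0,0.015,0,0,0,1]]'
python3 -m crank '[[0,0,0.01,0,0,0,1],[0,0,0.015,0,0,0,1],[0,0,0.015,0,0,0,1]]'
```

```text
time_s: 40.1
eef_pos: [613.1, -323.7, 287.5]
ee_rot: [-0.0, 1.0, 0.028, -0.0]
force: [-0.1, -0.4, -1.0]
grip_width: 0.106
grip_force: 29.5
time_s: 40.4
eef_pos: [613.1, -323.7, 286.4]
ee_rot: [0.0, 1.0, 0.028, 0.0]
force: [0.1, -0.5, -0.6]
grip_width: 0.111
grip_force: 29.5
time_s: 40.7
eef_pos: [613.1, -323.6, 284.7]
ee_rot: [-0.0, 1.0, 0.028, -0.0]
force: [-0.3, 0.5, -0.6]
grip_width: 0.108
grip_force: 29.5
```

```bash
python3 -m crank '[[0,-0.012,0,0,0,0,1],[0,-0.012,0.01,0,0,0,1],[0,-0.012,0.01,0,0,0,1]]'
python3 -m crank '[[0,0,0.01,0,0,0,1],[0,0,0.01,0,0,0,1]]'
python3 -m crank '[[0,0,0,0,0,0,0.85],[0,0,0,0,0,0,0.8],[0,0,0,0,0,0,0.8],[0,0,0,0,0,0,0.8]]'
python3 -m crank '[[0,0,-0.1,0,0,0,0.8],[0,0,-0.3,0,0,0,0.8],[0,0,-0.6,0,0,0,0.8],[0,0,-0.9,0,0,0,0.5],[0,0,-0.9,0,0,0,0],[0,0,-0.9,0,0,0,0],[0,0,-0.9,0,0,0,0]]'
python3 rim.py 122 w12
python3 - <<'E'
from h import *
f=np.load('w12.npz');W=f['W'];im=f['im']; m=(im.max(2)<70); m[:,:265]=0;m[:,360:]=0;m[:110]=0;m[345:]=0
P=W[m&(W[...,2]>100)&(W[...,2]<125)]; print(len(P),cv2.minAreaRect(P[:,:2].astype(np.float32)),np.percentile(P[:,2],[50,90]))
A=np.c_[P[:,0]-613.6,np.ones(len(P))]; print('pitch fit',np.linalg.lstsq(A,P[:,2],rcond=None)[0])
E
```

```text
time_s: 41.0
eef_pos: [613.0, -322.4, 283.6]
ee_rot: [-0.0, 1.0, 0.028, -0.0]
force: [-0.7, 0.4, -0.1]
grip_width: 0.11
grip_force: 29.5
time_s: 41.2
eef_pos: [613.1, -322.5, 282.8]
ee_rot: [0.0, 1.0, 0.028, 0.0]
force: [1.1, 0.6, 0.8]
grip_width: 0.113
grip_force: 29.6
time_s: 41.6
eef_pos: [613.1, -322.5, 282.8]
ee_rot: [-0.0, 1.0, 0.028, 0.0]
force: [0.6, -0.8, 0.1]
grip_width: 0.199
grip_force: 0.0
time_s: 42.3
eef_pos: [613.0, -322.4, 371.8]
ee_rot: [-0.001, 1.0, 0.028, -0.001]
force: [-0.3, 0.2, -1.1]
grip_width: 0.869
grip_force: 0.0
bbox px [264 101] [382 359] rim z 119.36559947202424
((613.7301635742188, -328.4310302734375), (167.12449645996094, 67.98174285888672), 3.1683380603790283)
2313 ((613.81201171875, -322.37005615234375), (114.89479064941406, 10.15757942199707), 3.13621187210083) [117.16118723 118.42260779]
pitch fit [6.56785182e-03 1.16959823e+02]
```

View pics/w12.png

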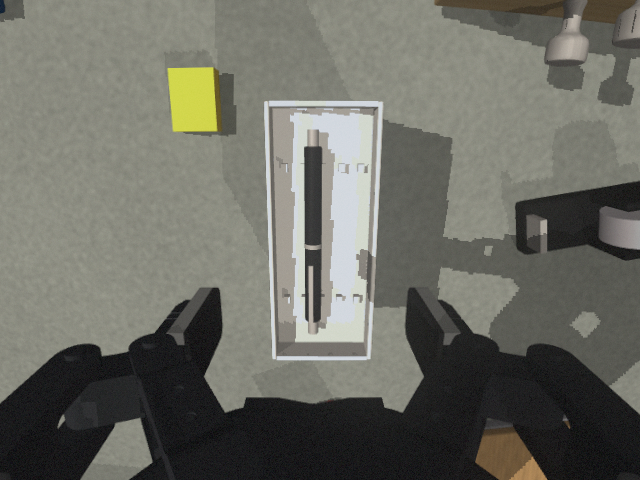

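The pen lies lengthwise and level in the notch, spanning (313,130) to (313,333). I back off and take a side check from the scene camera.

```bash
python3 -m crank '[[-0.3,-0.2,-0.2,0,0,0,0],[-0.6,-0.5,-0.4,0,0,0,0],[-0.9,-0.8,-0.6,0,0,0,0],[-0.9,-0.8,-0.6,0,0,0,0],[-0.9,-0.8,-0.6,0,0,0,0]]'
python3 - <<'E'
from h import *
im,d,W=cloud('scene'); save('s2',cv2.resize(im[130:330,60:320],None,fx=3,fy=3,interpolation=cv2.INTER_CUBIC)[:600,:780])
E
```

```text
time_s: 42.85
eef_pos: [518.5, -247.3, 433.0]
ee_rot: [0.0, 1.0, 0.028, 0.0]
force: [-0.1, 0.0, 0.2]
grip_width: 1.005
grip_force: 0.0
```

View pics/s2.png

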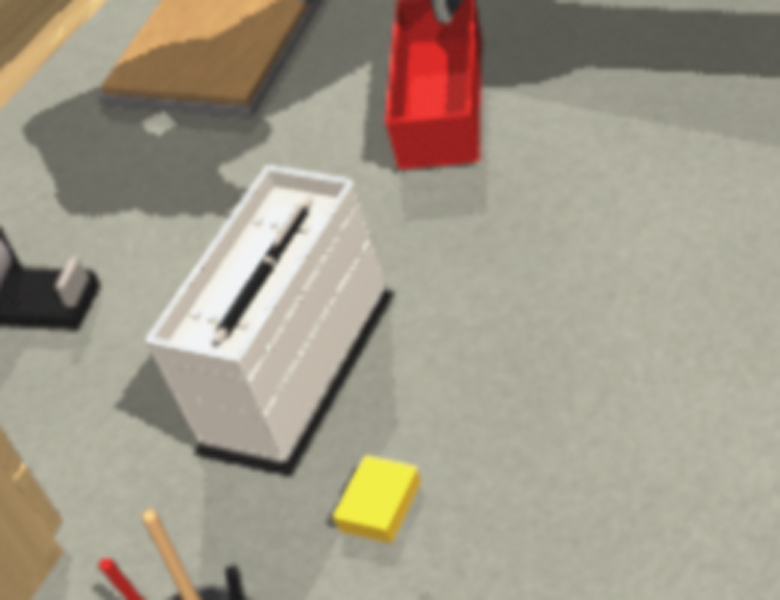

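The tower stands flush and square on the base, with its edges running from (150,340) to (290,465). The pen is in the top tray, and the note block and red decoy are untouched. Handing in.

```bash
python3 -c "
from rig import ticket; print(ticket.finish_job())"
```

```text
the job is handed in; nothing more can be done
None
```

The tray tower is back together on its base, with the paperweight in the deep tray and the pen lengthwise in the top tray; I handed it in at about 43 s of the 141 s allowed, and no verdict was returned.

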